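# Plug cartridges into the press's air manifold

## Robot

A 6-joint arm with a two-finger parallel gripper is mounted at the origin on the work surface; the furniture and walls round the work are solid. World frame = base frame: x ahead of the robot, y to its left, z up, the work surface at z = 0. Lengths are in m, angles in rad, forces in N, time in s.
With the tool pointing down it reaches from about 0.3 to 0.875 m from the base axis. Payload 6.4 kg.
Tool frame: the origin (TCP) lies midway between the tips of the shut fingers; the grasp point (between the pads) lies 19 mm behind it; z points along the fingers, y is the line along which they close (so a half turn about z gives the same grasp; the last joint's range is limited). The gripper opens to 85 mm and grips with 20 to 120 N. Pads are 22 mm wide; open, the fingers measure 114 mm over their backs; the gripper's body (76 mm by 85 mm) begins 54 mm behind the grasp point. The pads swing forward as they close: fully open they stand 13 mm farther back than shut.
Start: joints at [1.021, 0.181, 1.607, -0, 1.354, -0.206], TCP at [0.194, 0.541, 0.196] pointing down, gripper open.
Joint ranges: [-2.99, 2.99], [-0.89, 2.07], [0.3, 2.58], [-1.14, 4.28], [0, 2.63], [-3.12, 3.12]. Speed limits (rad/s): [2.57, 2.57, 3.01, 3.14, 3.14, 3.14].

## Interface

Orientations are given as a unit quaternion [w, x, y, z].
In Python, from bench import sensors, vision, ctrl gives the robot as it stands.
- The arm moves only by the tool carry_out, never from a script. Its argument "deltas" is text: rows parted by semicolons, each of 7 numbers parted by spaces: the shift along the tool's x, y, z in mm, then the turn, a rotation vector about the tool's x, y, z in rad, then the closure, from 0 (fully open) to 1 (shut). In form: tx ty tz ax ay az claw; .... A call has 1 to 12 rows; each row is the pose to reach, as a shift and turn from the pose commanded when the call began, along the tool's axes at that moment; what a row does not reach only later rows make up. A row lasts 1/8 s, in which the tool goes at most 62.5 mm and 10.7 degrees, less where a joint would pass 70% of its speed; a pose out of reach is approached as far as the arm can. A call with a gripper value outside its range is refused whole. The fingers move at their own pace and stop on an object; the grip force is fixed at half the most. Time passes only in rows, so rows that repeat a pose let the fingers close. It gives the time, the measured TCP pose, the force, the opening and the grip force at its end, in the units of the state.
- sensors.get_obs(): the state, without advancing time (a new reading comes with each control period).
- vision.camera(name): name is "side" or "top" or "wrist"; returns the picture (384x512x3 uint8, blue, green, red); there is no depth.
- vision.camera_model(name): a dict with "K" (3x3 intrinsics, pixels), "extrinsics" (4x4, takes a point from world to camera coordinates); the wrist camera has in their place "hand_eye" (4x4, takes a point from camera to tool coordinates, whose origin is the TCP and whose axes are the flange's). Camera axes: x right, y down, z forward; pixel columns grow to the right and rows downward; lengths in m; the calibration is good to about 2 mm. A picture is of the moment at which its call begins: read the wrist's pose just before it. camera_model takes no time and is no camera call.
- ctrl.hand_in(): hands the job in; it is judged then, once.
The state is a dict: "time_s": time; "q": joint angles; "dq": joint speeds; "joint_efforts": joint torques, N m; "eef_pos": TCP position; "eef_rot": TCP orientation; "wrist_force": force on the tool from outside, world axes, zero at the start; "torque": the same for the moment, N m; "opening": opening from 0.0 (shut) to 1.0 (fully open); "grasp_force": force on a finger pad.
Only numpy, scipy, OpenCV 4.12 (cv2) and the standard library are available. Lean on these libraries where they do the work, as an engineer would, in place of code of your own. Each camera call takes 0.05 s, during which the arm holds its last target. There are 200 camera calls.

## Task

Fit the loose black valve cartridges to the press's air manifold: first shut the air off fully with the yellow supply lever, then turn the blue T handle of the bleed valve fully open, and only then plug every cartridge on the bench into a socket of its own, pushed fully home. With all of them in, close the bleed valve fully, and last open the yellow supply lever until it points exactly at the red setting tab. Leave the other things on the bench alone.

Things in the scene. Friction and masses are not known exactly. Their poses are not given: they have to be found in the camera images.
- supply_valve (a joint): opening angle of the supply ball valve at the right end of the manifold: 0 = shut (lever across the pipe, pointing to the near side of the manifold, its -x), 1.57 = fully open (lever along the pipe, pointing away from the sockets, to the manifold's -y); it grows as the lever turns counter-clockwise seen from above. Both ends are hard stops; about 0.2 N m of friction holds it wherever it is left; starts nearly or fully open
- supply_axis (a point): point on the vertical axis of the supply lever, at the lever's mid-height, 78 mm above the bench; axes of the manifold
- lever_grip (a point): middle of the yellow grip of the supply lever, 75 mm out from the lever's axis. The grip is a bar 16 mm wide, 16 mm high and 70 mm long (from 35 to 105 mm out), 78 mm above the bench at mid-height, with nothing within 20 mm beneath it (below that, thin struts carry the white quadrant). The point's -x points outward along the lever, z up; turns with the lever
- lever_tip (a point): pointing line of the supply lever: on its centre line 120 mm out from the axis (15 mm beyond the end of the yellow grip)
- set_tab (a joint): angle of the red setting tab on the white quadrant, in the same measure as the supply valve: the lever points at the tab when both values are equal. It is stiff and is not to be moved
- set_mark (a point): middle line of the red setting tab (26 x 8 mm, radial), 120 mm out from the supply lever's axis, 55 mm above the bench, on a white graduated quadrant
- bleed_valve (a joint): opening angle of the bleed valve at the left end of the manifold: 0 = shut (T handle across the pipe, along the manifold's x), 1.57 = fully open (along the pipe, the manifold's y); it grows counter-clockwise seen from above. Hard stops at both ends, about 0.12 N m of friction holds it; starts nearly or fully shut
- bleed_grip (a point): on the vertical axis of the blue T handle, at the height to grip it, 84 mm above the bench. The handle is a bar 80 mm long (point's x), 12 mm wide (point's y) and 22 mm high (70 to 92 mm above the bench), free beneath but for a 12 mm stem; turns with the handle
- socket_1 (a point): the left-hand socket of the three (left is the bleed valve's side) in the aluminium header (header 62 mm wide, top 50 mm above the bench, sockets 64 mm apart along the manifold's y). The socket is a rectangular hole 36.5 mm (point's x) by 46.5 mm (point's y), 20 mm deep, chamfered 2 mm at the mouth. The point is where the centre of a cartridge stands when fully home: 15 mm above the mouth, 65 mm above the bench; z up, axes of the manifold
- socket_2 (a point): the middle socket of the three (left is the bleed valve's side) in the aluminium header (header 62 mm wide, top 50 mm above the bench, sockets 64 mm apart along the manifold's y). The socket is a rectangular hole 36.5 mm (point's x) by 46.5 mm (point's y), 20 mm deep, chamfered 2 mm at the mouth. The point is where the centre of a cartridge stands when fully home: 15 mm above the mouth, 65 mm above the bench; z up, axes of the manifold
- socket_3 (a point): the right-hand socket of the three (left is the bleed valve's side) in the aluminium header (header 62 mm wide, top 50 mm above the bench, sockets 64 mm apart along the manifold's y). The socket is a rectangular hole 36.5 mm (point's x) by 46.5 mm (point's y), 20 mm deep, chamfered 2 mm at the mouth. The point is where the centre of a cartridge stands when fully home: 15 mm above the mouth, 65 mm above the bench; z up, axes of the manifold
- cart_a (a point): centre of a valve cartridge: black block with an aluminium foot and an orange patch on top, 34 mm (its x, grip across this) by 44 mm (its y) by 70 mm high, upright on the bench with z up, centre 35 mm above its underside, 0.16 kg, all alike; its lowest 6 mm are 2.5 mm narrower as lead-in and its lowest 20 mm go into the socket (either way round). Some starts have only two of the three: an absent one reads None
- cart_b (a point): centre of a valve cartridge: black block with an aluminium foot and an orange patch on top, 34 mm (its x, grip across this) by 44 mm (its y) by 70 mm high, upright on the bench with z up, centre 35 mm above its underside, 0.16 kg, all alike; its lowest 6 mm are 2.5 mm narrower as lead-in and its lowest 20 mm go into the socket (either way round). Some starts have only two of the three: an absent one reads None
- cart_c (a point): centre of a valve cartridge: black block with an aluminium foot and an orange patch on top, 34 mm (its x, grip across this) by 44 mm (its y) by 70 mm high, upright on the bench with z up, centre 35 mm above its underside, 0.16 kg, all alike; its lowest 6 mm are 2.5 mm narrower as lead-in and its lowest 20 mm go into the socket (either way round). Some starts have only two of the three: an absent one reads None
- paste_bottle: white paste bottle with orange nozzle, 58 mm across, 172 mm high, right of the manifold; bystander; origin at its underside
- press_weight_1: iron weight with brass knob, 45 x 60 x 70 mm, right of the manifold; bystander; origin at its underside
- tape_roll: brown kraft tape roll lying flat, 96 mm across, 24 mm high, in front of the cartridges; bystander; origin at its underside

How it is judged:
By the outcome, as a careful person would: the job done as asked, in the order asked, and still so for the second after the job is handed in, with the robot touching nothing.
Of cartridge_a, cartridge_b, cartridge_c only 2 to 3 are there at a start; the rules pass over those that are not, and their reading is None.
At some moment in a run one of cartridge_a, cartridge_b, cartridge_c may be knocked a few centimetres aside while the robot is not near it.
Once in a run the grip may slacken for a moment while it holds something.
It also fails if it takes over 210 s, if anything falls off the work surface, if the arm or the gripper's body presses on something with over 40 N, if the wrist force passes 120 N, or if a joint passes its speed limit or range.

## Working session

There is one attempt and no reset: what is moved stays moved. The work goes in short steps, Python scripts to look and compute and a tool call to move; the robot and the scene stay as the last step left them, time stands still between calls to the robot, and variables do not carry over. Pictures are saved under pics/ and viewed, at most 14 in all, crops included, and the job is handed in when it is done.

Besides the shell and the picture viewer there is one more tool, called after ">>>" as name(argument=value, ...) on one line, values as JSON. carry_out: Moves the arm, as the interface text tells. Its arguments: {"type":"object","properties":{"deltas":{"type":"string"}},"required":["deltas"]}

```bash
mkdir -p pics; ls; python3 - <<'E'
from bench import sensors, vision
import cv2,numpy as np
o=sensors.get_obs();print(o)
for n in ("top","side","wrist"):
    cv2.imwrite(f"pics/{n}0.png",vision.camera(n));m=vision.camera_model(n);print(n,{k:np.round(v,4).tolist() for k,v in m.items() if k in("K","extrinsics","hand_eye")})
E
```

```text
pics
{'time_s': 0.0, 'q': array([ 1.02069357e+00,  1.81539575e-01,  1.60800353e+00, -1.49295491e-05,
        1.35377380e+00, -2.06297313e-01]), 'dq': array([-0.00091137, -0.00070286,  0.00012799, -0.00150232,  0.00145858,
        0.00031471]), 'joint_efforts': array([ 1.16657997e-03, -4.44850838e+01, -3.51349247e+01, -5.41169311e-05,
        9.01473948e-03,  1.44376151e-05]), 'eef_pos': array([0.19348214, 0.54083078, 0.19558718]), 'eef_rot': array([-3.11564988e-04,  1.71055681e-01,  9.85260986e-01, -8.03890533e-04]), 'wrist_force': array([-0.00163507, -0.10458292,  0.65529042]), 'torque': array([-0.0618953 , -0.03233506, -0.06501494]), 'grasp_force': 0.0, 'opening': 1.000863285936865}
top {'K': [[445.1757, 0.0, 251.0416], [0.0, 445.1757, 182.8568], [0.0, 0.0, 1.0]], 'extrinsics': [[0.0017, -1.0, 0.0055, -0.112], [-0.9972, -0.0021, -0.0743, 0.4157], [0.0743, -0.0053, -0.9972, 1.6544], [0.0, 0.0, 0.0, 1.0]]}
side {'K': [[483.0172, 0.0, 252.3234], [0.0, 483.0172, 199.9373], [0.0, 0.0, 1.0]], 'extrinsics': [[-0.9989, -0.043, 0.0159, 0.4248], [-0.0329, 0.4309, -0.9018, 0.1156], [0.032, -0.9014, -0.4318, 1.8899], [0.0, 0.0, 0.0, 1.0]]}
wrist {'K': [[272.2842, 0.0, 255.2392], [0.0, 272.2842, 189.5711], [0.0, 0.0, 1.0]], 'hand_eye': [[0.0012, -0.9464, -0.3229, 0.0839], [1.0, 0.0013, 0.0001, -0.0007], [0.0003, -0.3229, 0.9464, -0.1766], [0.0, 0.0, 0.0, 1.0]]}
```

View pics/top0.png

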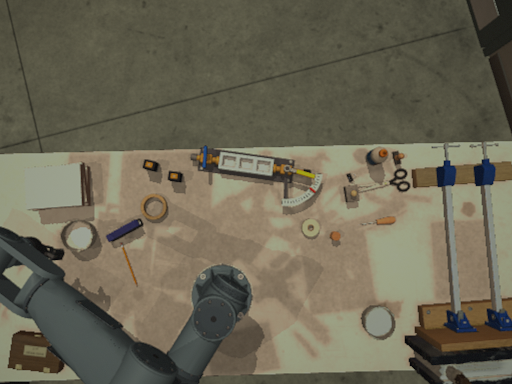

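View pics/side0.png

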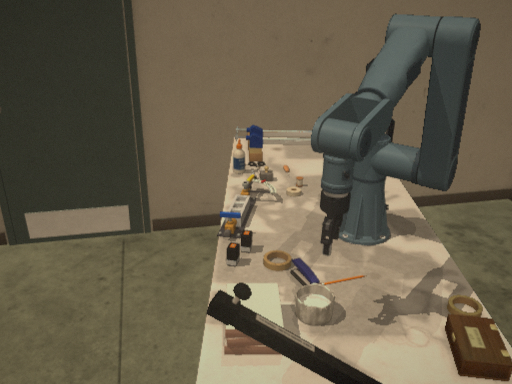

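The top view shows the manifold from the bleed valve (207,157) to the supply valve (287,170), with two cartridges at (151,165) and (175,176). I'll zoom in on these.

```bash
cat > h.py <<'E'
from bench import sensors, vision
import cv2,numpy as np
from scipy.spatial.transform import Rotation as R
def cam(n):
    m=vision.camera_model(n);K=np.array(m["K"])
    if n=="wrist":
        o=sensors.get_obs();T=np.eye(4);T[:3,:3]=R.from_quat(o["eef_rot"],scalar_first=True).as_matrix();T[:3,3]=o["eef_pos"]
        E=np.linalg.inv(T@np.array(m["hand_eye"]))
    else: E=np.array(m["extrinsics"])
    return K,E
def ray(K,E,uv,z):
    uv=np.atleast_2d(uv).astype(float);C=np.linalg.inv(E)
    d=np.c_[uv,np.ones(len(uv))]@np.linalg.inv(K).T@C[:3,:3].T
    return C[:3,3]+d*((z-C[2,3])/d[:,2])[:,None]
def proj(K,E,p):
    p=np.atleast_2d(p);c=p@E[:3,:3].T+E[:3,3];return (c@K.T)[:,:2]/c[:,2:]
def snap(n,name):
    K,E=cam(n);im=vision.camera(n);cv2.imwrite(f"pics/{name}.png",im);np.savez(f"pics/{name}.npz",K=K,E=E);return im,K,E
def load(name):
    d=np.load(f"pics/{name}.npz");return cv2.imread(f"pics/{name}.png"),d["K"],d["E"]
E
python3 - <<'E'
from h import *
im=cv2.imread("pics/top0.png");c=im[135:220,135:335]
cv2.imwrite("pics/tc.png",cv2.resize(c,None,fx=4,fy=4,interpolation=cv2.INTER_CUBIC))
K,E=cam("top")
for n,uv,z in(("bleed",(205,157),.092),("sup",(287,170),.078),("c1",(151,163),.07),("c2",(175,175),.07)):print(n,ray(K,E,uv,z).round(3))
E
```

```text
bleed [[0.503 0.055 0.092]]
sup [[ 0.458 -0.241  0.078]]
c1 [[0.484 0.253 0.07 ]]
c2 [[0.44  0.165 0.07 ]]
```

View pics/tc.png

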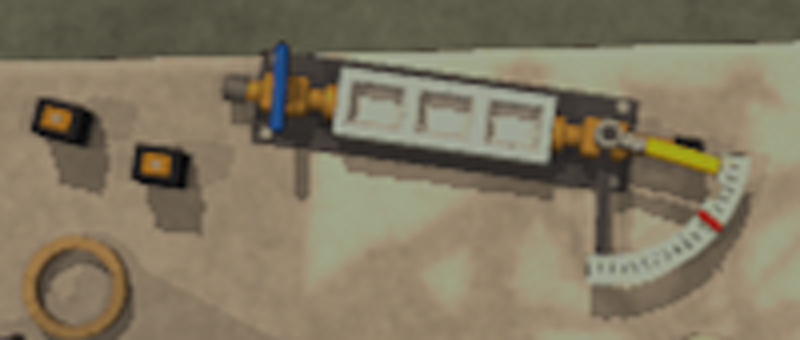

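View pics/wrist0.png

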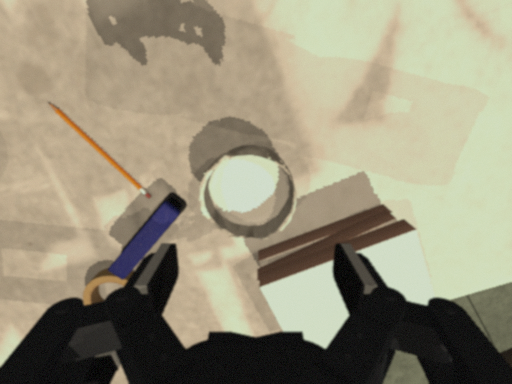

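Only two cartridges are in view, and the red tab shows at about crop (710,220). I'll move above the manifold for a closer look.

```bash
cat >> h.py <<'E'
def row(x,y,z,yaw,claw=None):
    "row (mm, rad) reaching tcp x,y,z (m), tool-y yaw in deg, pointing down"
    o=sensors.get_obs();A=R.from_quat(o["eef_rot"],scalar_first=True)
    a=np.radians(yaw);Y=np.array([np.cos(a),np.sin(a),0]);Z=np.array([0,0,-1.]);B=R.from_matrix(np.c_[np.cross(Y,Z),Y,Z])
    t=A.inv().apply(np.array([x,y,z])-o["eef_pos"])*1000;r=(A.inv()*B).as_rotvec()
    print("row",t.round(1),r.round(3),"q6~",round(np.arctan2(y,x)-a,2))
E
python3 -c "
from h import *
row(.39,-.1,.27,81)"
```

```text
row [-401.  -537.3  -73.6] [-0.001 -0.    -0.187] q6~ -1.66
```

>>> carry_out(deltas="-401 -537 -74 0 0 -0.187 0;-401 -537 -74 0 0 -0.187 0;-401 -537 -74 0 0 -0.187 0;-401 -537 -74 0 0 -0.187 0;-401 -537 -74 0 0 -0.187 0;-401 -537 -74 0 0 -0.187 0;-401 -537 -74 0 0 -0.187 0;-401 -537 -74 0 0 -0.187 0;-401 -537 -74 0 0 -0.187 0;-401 -537 -74 0 0 -0.187 0;-401 -537 -74 0 0 -0.187 0;-401 -537 -74 0 0 -0.187 0")

```text
time_s: 1.65
eef_pos: [0.3906, -0.1022, 0.2705]
eef_rot: [-0.0, 0.081, 0.997, -0.0]
wrist_force: [0.5, 0.9, -0.6]
opening: 0.998
grasp_force: 0.0
```

```bash
python3 - <<'E'
from h import *
o=sensors.get_obs();print(o["eef_pos"],o["eef_rot"],o["q"].round(2))
im,K,E=snap("wrist","w1")
cv2.imwrite("pics/w1b.png",cv2.resize(im,(800,600),interpolation=cv2.INTER_CUBIC))
E
```

```text
[ 0.3906012  -0.10218647  0.27046187] [-2.24705366e-04  8.08386692e-02  9.96727166e-01 -1.26566649e-04] [-0.55 -0.29  1.9  -0.    1.52 -1.96]
```

View pics/w1b.png

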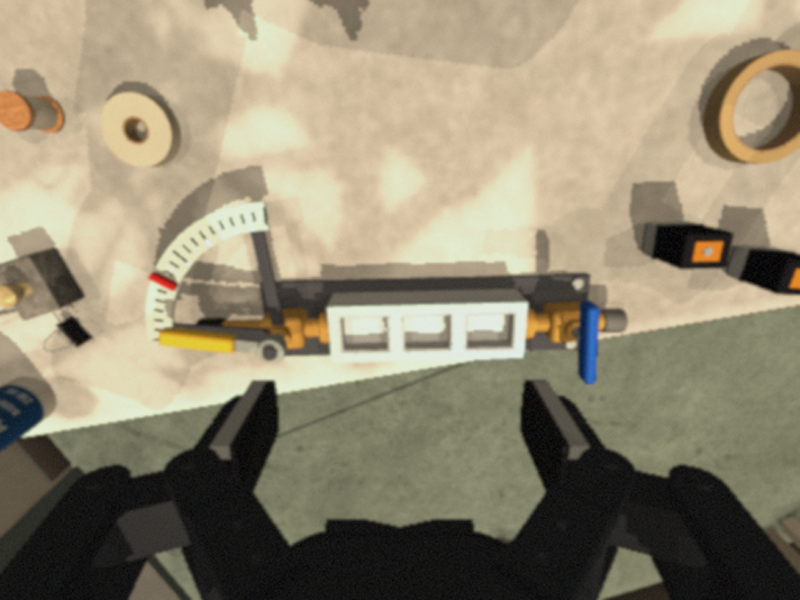

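The view shows the header at about (328–526, 303–358), the lever axis near (268,350), the red tab near (163,281) and the blue handle near (590,342). Next I'll rectify it to the z = 50 mm plane so I can measure from it.

```bash
cat >> h.py <<'E'
def ortho(im,K,E,cx,cy,z,w,h,yaw,s):
    "rectified view at height z; columns along world dir yaw(deg), rows along its -90; s mm/px"
    a=np.radians(yaw);u=np.array([np.cos(a),np.sin(a),0]);v=np.array([np.sin(a),-np.cos(a),0])
    P=[np.array([cx,cy,z])+u*(i-w/2)*s/1000+v*(j-h/2)*s/1000 for i,j in((0,0),(w,0),(w,h),(0,h))]
    H=cv2.getPerspectiveTransform(proj(K,E,np.array(P)).astype(np.float32),np.float32([(0,0),(w,0),(w,h),(0,h)]))
    return cv2.warpPerspective(im,H,(w,h),flags=cv2.INTER_CUBIC)
E
python3 - <<'E'
from h import *
im,K,E=load("w1")
pt=lambda u,v,z:ray(K,E,(u*.64,v*.64),z)[0].round(4)
print("axis",pt(268,350,.086),"tip",pt(160,338,.086),"gripin",pt(235,344,.086),"tab",pt(163,281,.058))
print("bleed",pt(590,305,.092),pt(589,381,.092),"hdr",[pt(*c,.05) for c in((328,305),(526,303),(526,357),(330,359))])
o=ortho(im,K,E,.49,-.10,.05,800,400,81+180,.6)
cv2.imwrite("pics/o1.png",o)
E
```

```text
axis [ 0.4621 -0.2386  0.086 ] tip [ 0.4341 -0.3343  0.086 ] gripin [ 0.4512 -0.2673  0.086 ] tab [ 0.3874 -0.3304  0.058 ]
bleed [0.4623 0.0576 0.092 ] [0.5395 0.0554 0.092 ] hdr [array([ 0.4391, -0.1819,  0.05  ]), array([0.4684, 0.0124, 0.05  ]), array([0.528 , 0.0085, 0.05  ]), array([ 0.4978, -0.1925,  0.05  ])]
```

View pics/o1.png

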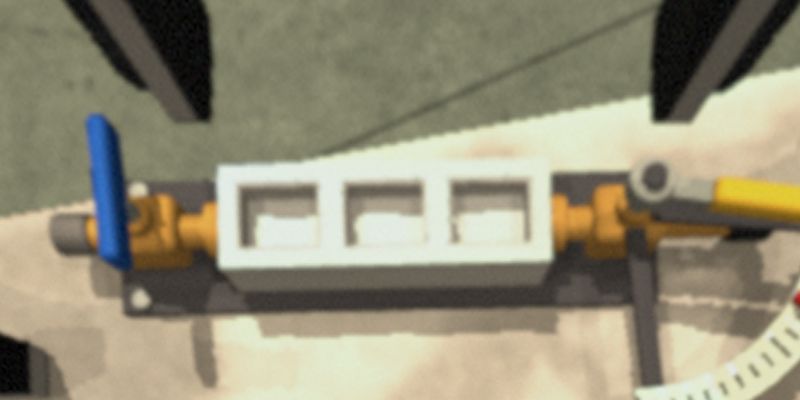

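```bash
python3 -c "
from h import *
row(.4424,-.3058,.15,-16.3);row(.4424,-.3058,.059,-16.3)"
```

```text
row [ -84.5 -194.6  119.9] [-1.000e-03 -2.000e-03  1.695e+00] q6~ -0.32
row [ -84.6 -194.7  210.9] [-1.000e-03 -2.000e-03  1.695e+00] q6~ -0.32
```

>>> carry_out(deltas="-84 -195 100 0 0 1.695 0.4;-84 -195 110 0 0 1.695 0.4;-84 -195 120 0 0 1.695 0.4;-84 -195 120 0 0 1.695 0.4;-84 -195 120 0 0 1.695 0.4;-84 -195 120 0 0 1.695 0.4;-84 -195 120 0 0 1.695 0.4;-84 -195 120 0 0 1.695 0.4;-84 -195 120 0 0 1.695 0.4;-84 -195 120 0 0 1.695 0.4;-84 -195 120 0 0 1.695 0.4;-84 -195 120 0 0 1.695 0.4")

```text
time_s: 3.2
eef_pos: [0.4429, -0.3046, 0.1505]
eef_rot: [-0.0, 0.798, 0.602, 0.0]
wrist_force: [0.3, 0.1, -0.3]
opening: 0.601
grasp_force: 0.0
```

```bash
python3 - <<'E'
from h import *
o=sensors.get_obs();print(o["eef_pos"],o["q"].round(2))
im,K,E=snap("wrist","w2")
cv2.imwrite("pics/w2b.png",cv2.resize(im,(800,600),interpolation=cv2.INTER_CUBIC))
row(.4424,-.3058,.059,-16.3)
E
```

```text
[ 0.44294418 -0.30461896  0.15049676] [-0.82  0.14  1.75  0.    1.25 -0.54]
row [-1.1 -0.3 91.6] [ 0.    -0.     0.005] q6~ -0.32
```

View pics/w2b.png

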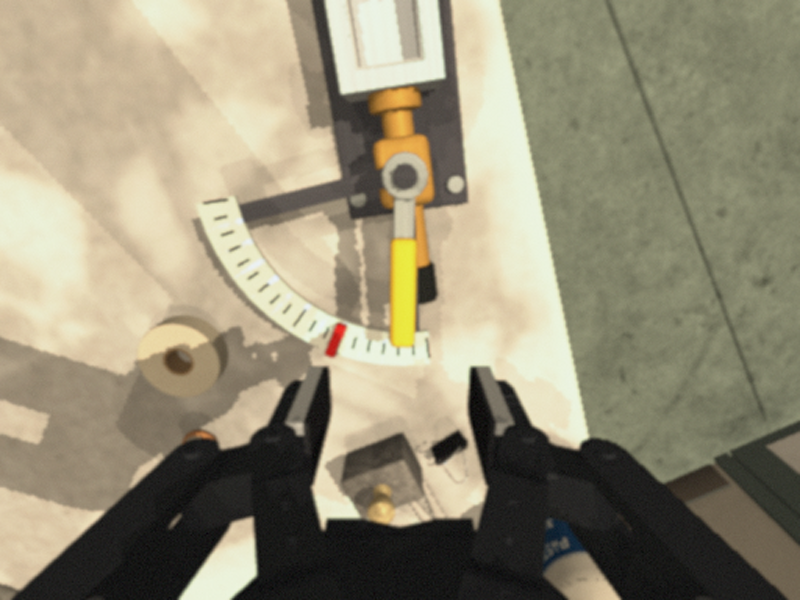

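The lever (401,240→345), the axis (405,176), the tab (336,340) and the quadrant end ticks (428,347) and (215,201) are all clearly visible.

```bash
python3 - <<'E'
from h import *
im,K,E=load("w2")
pt=lambda u,v,z:ray(K,E,(u*.64,v*.64),z)[0]
ax=pt(405,176,.086);print("axis",ax)
for n,u,v,z in(("gripend",401.5,345,.086),("gripstart",403,240,.086),("tab",336.5,340,.058),("tab_in",342,325,.058),("tab_out",331,355,.058),("t90",428.5,347,.053),("t0",215,201,.053)):
    p=pt(u,v,z);d=p-ax;print(n,p.round(4),"r",np.hypot(*d[:2]).round(4),"ang",np.degrees(np.arctan2(d[1],d[0]))%360)
row(.4424,-.3058,.059,-16.3)
E
```

```text
axis [ 0.46465831 -0.23838346  0.086     ]
gripend [ 0.4352 -0.3356  0.086 ] r 0.1016 ang 253.1544829238549
gripstart [ 0.454  -0.2721  0.086 ] r 0.0354 ang 252.52819500187647
tab [ 0.3894 -0.3325  0.058 ] r 0.1204 ang 231.35984818184033
tab_in [ 0.3967 -0.3228  0.058 ] r 0.1084 ang 231.15508938399006
tab_out [ 0.3821 -0.3424  0.058 ] r 0.1328 ang 231.5312516665899
t90 [ 0.4491 -0.3575  0.053 ] r 0.1201 ang 262.5776922461346
t0 [ 0.3448 -0.222   0.053 ] r 0.1209 ang 172.21819249330707
row [-1.1 -0.3 91.6] [ 0.    -0.     0.005] q6~ -0.32
```

>>> carry_out(deltas="-1 0 50 0 0 0 0.4;-1 0 91 0 0 0 0.4;-1 0 91.5 0 0 0 0.4;-1 0 91.5 0 0 0 1;-1 0 91.5 0 0 0 1;-1 0 91.5 0 0 0 1;-1 0 91.5 0 0 0 1;-1 0 91.5 0 0 0 1")

```text
time_s: 4.25
eef_pos: [0.4427, -0.3062, 0.0593]
eef_rot: [0.0, 0.799, 0.601, 0.0]
wrist_force: [-0.7, 1.5, -0.0]
opening: -0.002
grasp_force: 0.0
```

```bash
python3 - <<'E'
from h import *
o=sensors.get_obs();A=R.from_quat(o["eef_rot"],scalar_first=True)
print(o["eef_pos"],o["opening"],o["grasp_force"],o["wrist_force"],"yaw y",np.degrees(np.arctan2(*A.apply([0,1,0])[[1,0]])))
print("axis in tool",A.inv().apply(np.array([.464,-.2385,.059])-o["eef_pos"])*1000)
print(";".join(f"{70*(1-np.cos(t)):.1f} {-70*np.sin(t):.1f} 0 0 0 {t:.3f} 1" for t in np.arange(1,12)*.132))
E
```

```text
[ 0.44271528 -0.30617459  0.05931318] -0.0017301322546259782 0.0 [-0.72198428  1.47239988 -0.03026733] yaw y -16.097996142689073
axis in tool [70.92292561  1.68509117  0.29461921]
0.6 -9.2 0 0 0 0.132 1;2.4 -18.3 0 0 0 0.264 1;5.4 -27.0 0 0 0 0.396 1;9.5 -35.3 0 0 0 0.528 1;14.7 -42.9 0 0 0 0.660 1;20.8 -49.8 0 0 0 0.792 1;27.8 -55.9 0 0 0 0.924 1;35.5 -60.9 0 0 0 1.056 1;43.9 -64.9 0 0 0 1.188 1;52.6 -67.8 0 0 0 1.320 1;61.7 -69.5 0 0 0 1.452 1
```

The fingers shut on nothing, so I'll take a look.

```bash
python3 - <<'E'
from h import *
im,K,E=snap("wrist","w3")
cv2.imwrite("pics/w3b.png",cv2.resize(im,(640,480)))
E
```

```text
(no output)
```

View pics/w3b.png

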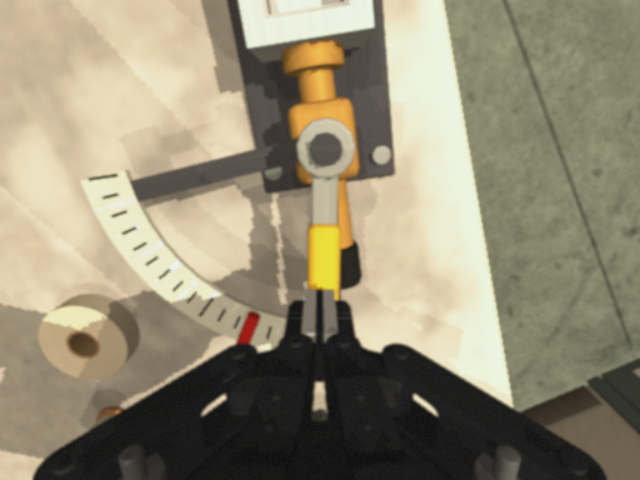

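```bash
python3 - <<'E'
from h import *
im,K,E=load("w3");s=1.25
o=sensors.get_obs();p=o["eef_pos"]
for dz in(0,.019,.04):print("tcp+",dz,proj(K,E,p+[0,0,dz])[0]*s)
ax=np.array([.464,-.2385,0]);d=np.array([np.cos(np.radians(253)),np.sin(np.radians(253)),0])
for r in(.035,.05,.07,.105):print(r,proj(K,E,ax+d*r+[0,0,.086])[0]*s,proj(K,E,ax+d*r+[0,0,.07])[0]*s)
print(o["opening"],o["grasp_force"])
c=im[170:300,200:320];cv2.imwrite("pics/w3c.png",cv2.resize(c,None,fx=4,fy=4,interpolation=cv2.INTER_CUBIC))
E
```

```text
tcp+ 0 [319.88590335 273.85728201]
tcp+ 0.019 [319.96429656 289.5266015 ]
tcp+ 0.04 [320.07193506 311.04149792]
0.035 [322.83808454 227.80161477] [322.51103373 218.35812006]
0.05 [322.18884619 257.90601434] [321.92628591 246.14772231]
0.07 [321.38149493 295.3419191 ] [321.19479976 280.91092802]
0.105 [320.10872239 354.35884733] [320.0317667  336.18300383]
0.000800026245961551 0.0
```

View pics/w3c.png

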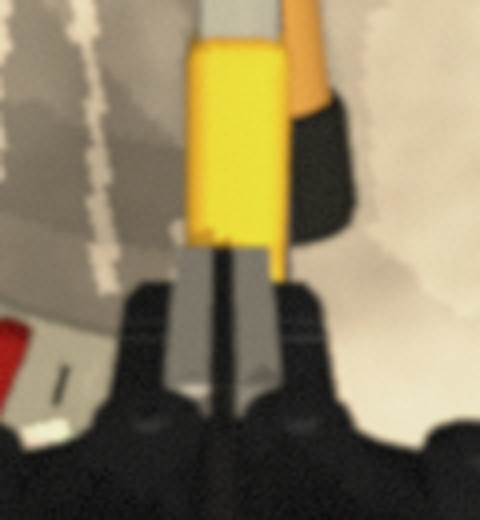

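>>> carry_out(deltas="0 0 0 0 0 0 0.4;0 0 0 0 0 0 0.4;0 0 0 0 0 0 0.4;0 0 4 0 0 0 0.4;0 0 8 0 0 0 0.4;0 0 12 0 0 0 0.4;0 0 15 0 0 0 0.4;0 0 15 0 0 0 0.4")

```text
time_s: 5.3
eef_pos: [0.4424, -0.3058, 0.0436]
eef_rot: [-0.0, 0.799, 0.601, -0.0]
wrist_force: [1.7, -0.2, -0.0]
opening: 0.604
grasp_force: 0.0
```

>>> carry_out(deltas="0 0 0 0 0 0 1;0 0 0 0 0 0 1;0 0 0 0 0 0 1;0 0 0 0 0 0 1;0 0 0 0 0 0 1")

```text
time_s: 5.92
eef_pos: [0.4433, -0.3065, 0.0445]
eef_rot: [0.001, 0.799, 0.601, 0.0]
wrist_force: [3.0, -0.3, 2.0]
opening: 0.16
grasp_force: 59.0
```

>>> carry_out(deltas="0 0 0 0 0 0 0.4;0 0 0 0 0 0 0.4;0 0 0 0 0 0 0.4;0 0 5 0 0 0 0.4;0 0 10 0 0 0 0.4;0 0 14 0 0 0 0.4;0 0 14 0 0 0 0.4;0 0 14 0 0 0 1;0 0 14 0 0 0 1;0 0 14 0 0 0 1;0 0 14 0 0 0 1;0 0 14 0 0 0 1")

```text
time_s: 7.42
eef_pos: [0.4435, -0.3065, 0.0304]
eef_rot: [0.001, 0.799, 0.601, 0.0]
wrist_force: [4.7, -0.4, -1.0]
opening: 0.171
grasp_force: 58.9
```

>>> carry_out(deltas="0.7 -9.3 0 0 0 0.132 1;2.7 -18.5 0 0 0 0.264 1;5.9 -27.2 0 0 0 0.396 1;10.2 -35.6 0 0 0 0.528 1;15.5 -43.3 0 0 0 0.66 1;21.8 -50.2 0 0 0 0.792 1;29 -56.2 0 0 0 0.924 1;36.9 -61.2 0 0 0 1.056 1;45.4 -65.2 0 0 0 1.188 1;54.3 -67.9 0 0 0 1.32 1;61.9 -69.3 0 0 0 1.43 1;61.9 -69.3 0 0 0 1.43 1")

```text
time_s: 8.93
eef_pos: [0.3941, -0.228, 0.0305]
eef_rot: [0.001, 0.998, -0.07, 0.001]
wrist_force: [5.2, -1.4, -2.5]
opening: 0.172
grasp_force: 60.1
```

```bash
cat >> h.py <<'E'
def st():
    o=sensors.get_obs();A=R.from_quat(o["eef_rot"],scalar_first=True)
    print("t",round(o["time_s"],2),"p",o["eef_pos"].round(4),"yawy",np.degrees(np.arctan2(*A.apply([0,1,0])[[1,0]])).round(2),"F",o["wrist_force"].round(1),"T",o["torque"].round(2),"op",round(o["opening"],3),"g",round(o["grasp_force"],1),"q6",o["q"][5].round(2))
E
python3 -c "
from h import *
st();o=sensors.get_obs();d=o['eef_pos'][:2]-[.464,-.2385];print(np.hypot(*d),np.degrees(np.arctan2(d[1],d[0]))%360)"
```

```text
t 8.93 p [ 0.3941 -0.228   0.0305] yawy -97.98 F [ 5.2 -1.4 -2.5] T [-0.2  -0.9   0.32] op 0.172 g 60.1 q6 0.92
0.0707089810963512 171.43863629541983
```

>>> carry_out(deltas="0 -2.5 0 0 0 0.035 1;0.2 -5 0 0 0 0.07 1;0.2 -5 0 0 0 0.07 1")

```text
time_s: 9.3
eef_pos: [0.3946, -0.2279, 0.0307]
eef_rot: [0.005, 0.995, -0.103, 0.001]
wrist_force: [-0.1, -20.7, -12.2]
opening: 0.168
grasp_force: 74.2
```

```bash
python3 -c "
from h import *
st();o=sensors.get_obs();d=o['eef_pos'][:2]-[.464,-.2385];print(np.hypot(*d),np.degrees(np.arctan2(d[1],d[0]))%360)"
```

```text
t 9.3 p [ 0.3946 -0.2279  0.0307] yawy -101.79 F [ -0.1 -20.7 -12.2] T [-3.04 -0.13  1.4 ] op 0.168 g 74.2 q6 1.0
0.07025018235006457 171.3159766204576
```

>>> carry_out(deltas="-0.1 4 0 0 0 -0.06 1;-0.1 4 0 0 0 -0.06 0.4;-0.1 4 0 0 0 -0.06 0.4;-0.1 4 0 0 0 -0.06 0.4;-0.1 4 -40 0 0 -0.06 0.4;-0.1 4 -90 0 0 -0.06 0.4;-0.1 4 -130 0 0 -0.06 0.4;-0.1 4 -130 0 0 -0.06 0.4")

```text
time_s: 10.3
eef_pos: [0.3949, -0.228, 0.1635]
eef_rot: [0.002, 0.997, -0.075, 0.003]
wrist_force: [0.4, 0.6, -1.0]
opening: 0.602
grasp_force: 0.0
```

```bash
python3 -c "
from h import *
st();row(.46,.02,.20,-8.6)
row(.46,.02,.20,-98.6)"
```

```text
t 10.3 p [ 0.3949 -0.228   0.1635] yawy -98.6 F [ 0.4  0.6 -1. ] T [-0.03 -0.01 -0.06] op 0.602 g 0.0 q6 0.94
row [  27.5 -254.8  -37.5] [ 8.000e-03 -1.000e-03 -1.571e+00] q6~ 0.19
row [  27.5 -254.8  -37.5] [ 0.004 -0.006  0.   ] q6~ 1.76
```

```bash
python3 -c "
from h import *
row(.502,.0565,.15,-94)"
```

```text
row [  63.3 -297.4   12.6] [ 0.005 -0.005 -0.08 ] q6~ 1.75
```

>>> carry_out(deltas="63 -297 0 0.005 -0.005 -0.08 0.4;63 -297 0 0.005 -0.005 -0.08 0.4;63 -297 0 0.005 -0.005 -0.08 0.4;63 -297 0 0.005 -0.005 -0.08 0.4;63 -297 0 0.005 -0.005 -0.08 0.4;63 -297 12 0.005 -0.005 -0.08 0.4;63 -297 12 0.005 -0.005 -0.08 0.4;63 -297 12 0.005 -0.005 -0.08 0.4;63 -297 12 0.005 -0.005 -0.08 0.4")

```text
time_s: 11.42
eef_pos: [0.4999, 0.0567, 0.1482]
eef_rot: [-0.003, 0.999, -0.036, -0.002]
wrist_force: [0.4, 0.2, -0.1]
opening: 0.599
grasp_force: 0.0
```

```bash
python3 - <<'E'
from h import *
st()
im,K,E=snap("wrist","w4")
h=cv2.cvtColor(im,cv2.COLOR_BGR2HSV)
m=cv2.inRange(h,(100,120,60),(130,255,255));n,l,s,c=cv2.connectedComponentsWithStats(m)
for i in range(1,n):
  if s[i,4]>60:
    r=cv2.minAreaRect(np.argwhere(l==i)[:,::-1].astype(np.float32));print(s[i],c[i],r)
    b=cv2.boxPoints(r);print(ray(K,E,b,.092)[:,:2].round(4).tolist(),ray(K,E,c[i],.09).round(4))
# orange patches
m=cv2.inRange(h,(5,150,140),(22,255,255));n,l,s,c=cv2.connectedComponentsWithStats(m)
for i in range(1,n):
  if s[i,4]>40: print("or",s[i],ray(K,E,c[i],.07).round(4))
E
```

```text
t 11.43 p [0.4999 0.0567 0.1482] yawy -94.14 F [ 0.4  0.2 -0.1] T [ 0.03  0.   -0.05] op 0.599 g 0.0 q6 1.51
[245 140  14  84 936] [251.97863248 180.22115385] ((251.5, 181.5), (83.0, 13.0), 90.0)
[[0.5476, 0.0617], [0.5469, 0.0507], [0.469, 0.056], [0.4699, 0.0682]] [[0.5109 0.0586 0.09  ]]
or [221 152  24  35 566] [[0.5175 0.0751 0.07  ]]
or [260 153  40  35 953] [[0.5131 0.0331 0.07  ]]
or [487 168  25  35 447] [[ 0.4832 -0.1845  0.07  ]]
or [ 44 209  27  20 351] [[0.478  0.2627 0.07  ]]
or [140 240  25  17 317] [[0.4369 0.1715 0.07  ]]
```

View pics/w4.png

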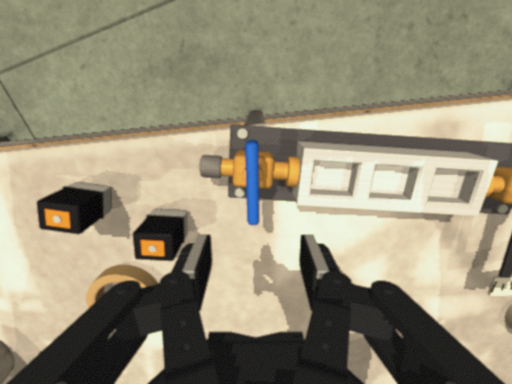

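The blue handle is centred at about (252,181). The cartridges' orange tops are at (57,218) and (152,248), and the sockets are clear. Now I'll descend and grip the T handle.

```bash
python3 -c "
from h import *
row(.506,.058,.034,-94.4)"
```

```text
row [  6.4  -1.  114.3] [-0.005  0.004  0.005] q6~ 1.76
```

>>> carry_out(deltas="6.4 -1 50 -0.005 0.004 0.005 0.4;6.4 -1 90 -0.005 0.004 0.005 0.4;6.4 -1 105 -0.005 0.004 0.005 0.4;6.4 -1 114 -0.005 0.004 0.005 0.4;6.4 -1 114 -0.005 0.004 0.005 0.4;6.4 -1 114 -0.005 0.004 0.005 1;6.4 -1 114 -0.005 0.004 0.005 1;6.4 -1 114 -0.005 0.004 0.005 1;6.4 -1 114 -0.005 0.004 0.005 1;6.4 -1 114 -0.005 0.004 0.005 1")

```text
time_s: 12.72
eef_pos: [0.5067, 0.0594, 0.0351]
eef_rot: [-0.0, 0.999, -0.037, 0.001]
wrist_force: [-1.1, 3.0, 6.9]
opening: 0.126
grasp_force: 58.8
```

```bash
python3 -c "
from h import *
st()"
```

```text
t 12.72 p [0.5067 0.0594 0.0351] yawy -94.29 F [-1.1  3.   6.9] T [0.39 0.24 0.08] op 0.126 g 58.8 q6 1.53
```

>>> carry_out(deltas="0 -1 0 0 0 -0.16 1;0 -1 0 0 0 -0.32 1;0 -1 0 0 0 -0.48 1;0 -1 0 0 0 -0.64 1;0 -1 0 0 0 -0.8 1;0 -1 0 0 0 -0.96 1;0 -1 0 0 0 -1.12 1;0 -1 0 0 0 -1.28 1;0 -1 0 0 0 -1.42 1;0 -1 0 0 0 -1.5 1;0 -1 0 0 0 -1.56 1;0 -1 0 0 0 -1.56 1")

```text
time_s: 14.22
eef_pos: [0.5062, 0.0601, 0.0351]
eef_rot: [-0.0, 0.738, 0.675, 0.0]
wrist_force: [-3.9, 0.8, 8.4]
opening: 0.126
grasp_force: 65.7
```

```bash
python3 -c "
from h import *
st()"
```

```text
t 14.22 p [0.5062 0.0601 0.0351] yawy -5.05 F [-3.9  0.8  8.4] T [ 0.07  0.63 -1.2 ] op 0.126 g 65.7 q6 -0.03
```

>>> carry_out(deltas="0 0 0 0 0 0 0.4;0 0 0 0 0 0 0.4;0 0 0 0 0 0 0.4;0 0 -40 0 0 0 0.4;0 0 -100 0 0 0 0.4;0 0 -150 0 0 0 0.3;0 0 -150 0 0 0 0.2")

```text
time_s: 15.1
eef_pos: [0.5093, 0.0597, 0.1889]
eef_rot: [0.003, 0.737, 0.676, 0.003]
wrist_force: [0.1, -0.2, 0.1]
opening: 0.8
grasp_force: 0.0
```

```bash
python3 -c "
from h import *
st();row(.46,.18,.20,-8.6)"
```

```text
t 15.1 p [0.5093 0.0597 0.1889] yawy -4.91 F [ 0.1 -0.2  0.1] T [-0.04  0.   -0.01] op 0.8 g 0.0 q6 -0.03
row [115.6 -59.3 -11.7] [ 0.009 -0.     0.064] q6~ 0.52
```

>>> carry_out(deltas="116 -59 -12 0.009 0 0.064 0;116 -59 -12 0.009 0 0.064 0;116 -59 -12 0.009 0 0.064 0;116 -59 -12 0.009 0 0.064 0;116 -59 -12 0.009 0 0.064 0")

```text
time_s: 15.72
eef_pos: [0.4574, 0.1795, 0.1954]
eef_rot: [-0.004, 0.758, 0.652, -0.004]
wrist_force: [0.4, -0.6, -0.7]
opening: 0.998
grasp_force: 0.0
```

```bash
cat >> h.py <<'E'
def orange(im,K,E,mn=30):
    h=cv2.cvtColor(im,cv2.COLOR_BGR2HSV);m=cv2.inRange(h,(5,150,120),(22,255,255));n,l,s,c=cv2.connectedComponentsWithStats(cv2.morphologyEx(m,cv2.MORPH_CLOSE,np.ones((5,5))))
    for i in range(1,n):
        if s[i,4]<mn: continue
        p=ray(K,E,np.argwhere(l==i)[:,::-1],.07)[:,:2]*1000
        r=cv2.minAreaRect(p.astype(np.float32));print("or",s[i].tolist(),"ctr",np.round(r[0],1),"size",np.round(r[1],1),"ang",round(r[2],1))
E
python3 - <<'E'
from h import *
st()
im,K,E=snap("wrist","w5");orange(im,K,E)
cv2.imwrite("pics/w5b.png",cv2.resize(im,(800,600),interpolation=cv2.INTER_CUBIC))
E
```

```text
t 15.72 p [0.4574 0.1795 0.1954] yawy -8.66 F [ 0.4 -0.6 -0.7] T [-0.02  0.01 -0.02] op 0.998 g 0.0 q6 0.28
or [0, 41, 6, 9, 37] ctr [224.6 347.2] size [8.1 4.8] ang 64.3
or [255, 80, 20, 27, 421] ctr [477.9 263. ] size [25.4 19.6] ang 76.9
or [232, 171, 18, 22, 327] ctr [436.9 171.6] size [25.5 19.7] ang 81.6
or [292, 221, 25, 56, 616] ctr [496.2  73.4] size [79.4 27. ] ang 69.5
```

View pics/w5b.png

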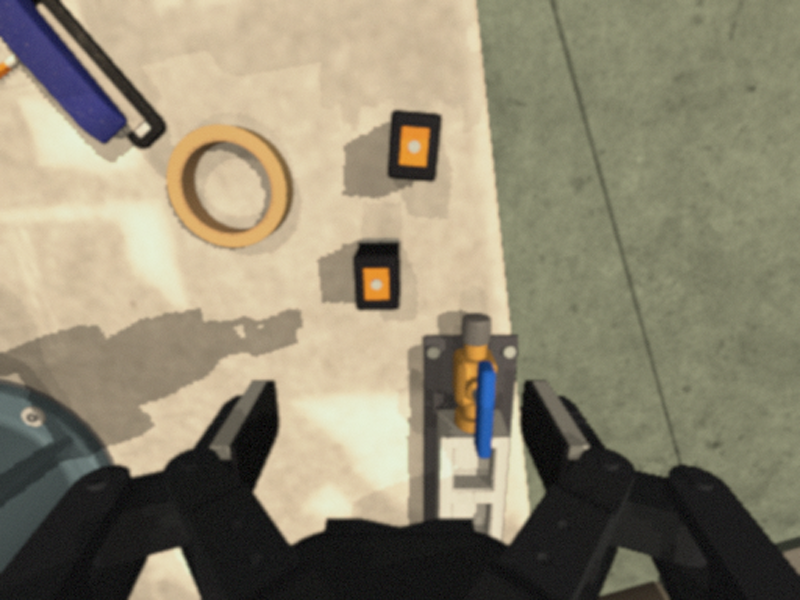

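```bash
python3 -c "
from h import *
row(.437,.1716,.0,-8.4)"
```

```text
row [-10.7 -17.  195.7] [-0.011  0.001 -0.005] q6~ 0.52
```

>>> carry_out(deltas="-10.7 -17 20 -0.011 0.001 -0.005 0.2;-10.7 -17 70 -0.011 0.001 -0.005 0.2;-10.7 -17 120 -0.011 0.001 -0.005 0.2;-10.7 -17 160 -0.011 0.001 -0.005 0.2;-10.7 -17 185 -0.011 0.001 -0.005 0.2;-10.7 -17 195 -0.011 0.001 -0.005 0.2;-10.7 -17 195 -0.011 0.001 -0.005 0.2;-10.7 -17 195 -0.011 0.001 -0.005 1;-10.7 -17 195 -0.011 0.001 -0.005 1;-10.7 -17 195 -0.011 0.001 -0.005 1;-10.7 -17 195 -0.011 0.001 -0.005 1;-10.7 -17 195 -0.011 0.001 -0.005 1")

```text
time_s: 17.27
eef_pos: [0.4382, 0.1731, 0.0026]
eef_rot: [0.001, 0.756, 0.654, 0.002]
wrist_force: [-1.1, -0.8, 7.3]
opening: 0.394
grasp_force: 60.6
```

```bash
python3 -c "
from h import *
st()
"
```

```text
t 17.27 p [0.4382 0.1731 0.0026] yawy -8.29 F [-1.1 -0.8  7.3] T [-0.13  0.2  -0.05] op 0.394 g 60.6 q6 0.27
```

Cartridge 1 is gripped. Before lifting I'll refine the header pose from the stored images.

```bash
python3 - <<'E'
from h import *
from scipy.optimize import minimize
for name in("w1","w4"):
    im,K,E=load(name);g=cv2.GaussianBlur(cv2.cvtColor(im,cv2.COLOR_BGR2GRAY).astype(np.float32),(0,0),1)
    def pts(w,h,n=40):
        t=np.linspace(-.47,.47,n);return np.r_[np.c_[t*w,0*t+h/2],np.c_[t*w,0*t-h/2],np.c_[0*t+w/2,t*h],np.c_[0*t-w/2,t*h]]
    def val(p,P):
        a=p[2];x=p[0]+P[:,0]*np.cos(a)-P[:,1]*np.sin(a);y=p[1]+P[:,0]*np.sin(a)+P[:,1]*np.cos(a)
        uv=proj(K,E,np.c_[x,y,0*x+.05]).astype(np.float32);return cv2.remap(g,uv[:,:1],uv[:,1:],cv2.INTER_LINEAR).ravel()
    def cost(p):
        c=0
        for dy in(-.064,0,.064): c+=val(p,pts(.0365-.004,.0465-.004)+[0,dy]).mean()-val(p,pts(.0365+.006,.0465+.006)+[0,dy]).mean()
        c+=val(p,pts(.066,.2))[:80].mean()*0+(val(p,pts(.067,.19))[80:].mean()-val(p,pts(.057,.19))[80:].mean())
        return c
    best=min((minimize(cost,[.483+dx,-.0894+dy,np.radians(-8.5+da)],method="Nelder-Mead",options=dict(initial_simplex=np.array([[.483+dx,-.0894+dy,np.radians(-8.5+da)]]*4)+np.r_[np.zeros((1,3)),np.diag([.003,.003,.02])])) for dx in(-.004,0,.004) for dy in(-.004,0,.004) for da in(-1,1)),key=lambda r:r.fun)
    print(name,best.x[:2].round(4),np.degrees(best.x[2]).round(2),best.fun)
E
```

```text
w1 [ 0.4839 -0.089 ] -7.79 -221.55029296875
w4 [ 0.4861 -0.0877] -7.69 -255.53993225097656
```

>>> carry_out(deltas="0 0 -30 0 0 0 1;0 0 -80 0 0 0 1;0 0 -135 0 0 0 1;0 0 -135 0 0 0 1")

```text
time_s: 17.77
eef_pos: [0.4403, 0.1734, 0.1411]
eef_rot: [0.003, 0.756, 0.654, 0.005]
wrist_force: [0.2, 0.7, -2.8]
opening: 0.386
grasp_force: 60.5
```

```bash
python3 -c "
from h import *
st();row(.485,-.0873,.14,-7.8);row(.485,-.0873,.058,-7.8)"
```

```text
t 17.77 p [0.4403 0.1734 0.1411] yawy -8.29 F [ 0.2  0.7 -2.8] T [ 0.05 -0.05 -0.  ] op 0.386 g 60.5 q6 0.27
row [-251.6   81.8    1.1] [ 0.011 -0.003 -0.009] q6~ -0.04
row [-251.9   80.9   83.1] [ 0.011 -0.003 -0.009] q6~ -0.04
```

>>> carry_out(deltas="-252 82 0 0.011 -0.003 -0.009 1;-252 82 0 0.011 -0.003 -0.009 1;-252 82 0 0.011 -0.003 -0.009 1;-252 82 0 0.011 -0.003 -0.009 1;-252 82 0 0.011 -0.003 -0.009 1;-252 82 30 0.011 -0.003 -0.009 1;-252 82 60 0.011 -0.003 -0.009 1;-252 82 60 0.011 -0.003 -0.009 1;-252 82 60 0.011 -0.003 -0.009 1")

```text
time_s: 18.9
eef_pos: [0.4817, -0.0878, 0.0765]
eef_rot: [-0.003, 0.753, 0.658, -0.004]
wrist_force: [0.7, -0.3, -1.8]
opening: 0.393
grasp_force: 60.2
```

```bash
python3 - <<'E'
from h import *
st();row(.485,-.0873,.035,-7.8)
im,K,E=snap("wrist","w6")
cv2.imwrite("pics/w6b.png",cv2.resize(im[60:340,100:412],None,fx=2,fy=2,interpolation=cv2.INTER_CUBIC))
E
```

```text
t 18.9 p [ 0.4817 -0.0878  0.0765] yawy -7.75 F [ 0.7 -0.3 -1.8] T [-0.06 -0.02 -0.  ] op 0.393 g 60.2 q6 -0.28
row [ 1.1  3.6 41.5] [-0.01   0.002  0.001] q6~ -0.04
```

View pics/w6b.png

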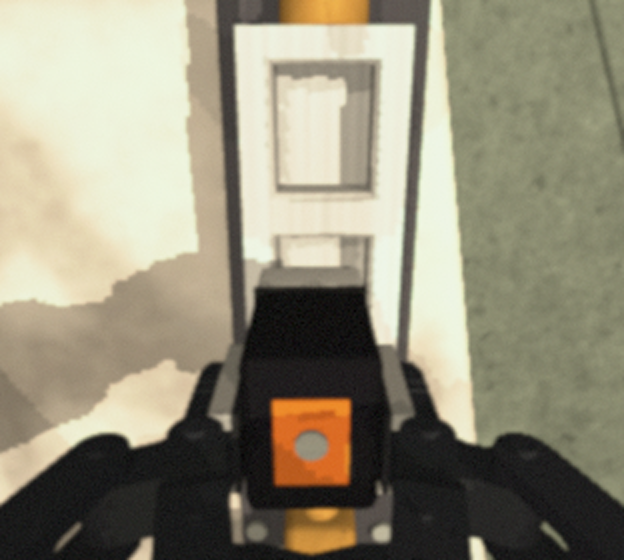

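The view shows socket 1 at (268–378, 62–190) in the crop and the held cartridge's orange patch at (272–351, 400–486). I'll compute the offset from these.

```bash
python3 - <<'E'
from h import *
im,K,E=load("w6")
f=lambda L,z:ray(K,E,np.array(L)/2+[100,60],z)[:,:2]*1000
h=f([(267,60),(379,60),(377,192),(270,192)],.05);print(h.round(1).tolist(),"s1 ctr",h.mean(0), "size",np.linalg.norm(h[1]-h[0]),np.linalg.norm(h[3]-h[0]))
a=np.radians(-7.8);ym=np.array([-np.sin(a),np.cos(a)])
print("s2",h.mean(0)-64*ym,"model s2 485 -88.8")
c=f([(272,400),(351,400),(350,486),(273,485)],.07+.0739);print("cart",c.mean(0),"size",np.linalg.norm(c[1]-c[0]),np.linalg.norm(c[3]-c[0]))
E
```

```text
[[477.3, 0.6], [516.1, -4.7], [511.0, -51.2], [470.9, -45.9]] s1 ctr [493.84200751 -25.29708203] size 39.19882436316254 46.92643012577132
s2 [485.15621087 -88.70494382] model s2 485 -88.8
cart [481.79645534 -89.14285181] size 18.371945304815252 24.413968356664252
```

>>> carry_out(deltas="0.5 3.5 0 -0.01 0.002 0 1;0.5 3.5 10 -0.01 0.002 0 1;0.5 3.5 18 -0.01 0.002 0 1;0.5 3.5 22 -0.01 0.002 0 1;0.5 3.5 26 -0.01 0.002 0 1;0.5 3.5 30 -0.01 0.002 0 1;0.5 3.5 30 -0.01 0.002 0 1")

```text
time_s: 19.82
eef_pos: [0.4848, -0.0884, 0.0459]
eef_rot: [0.0, 0.754, 0.657, 0.0]
wrist_force: [-0.0, -1.0, -2.8]
opening: 0.391
grasp_force: 60.4
```

```bash
python3 -c "
from h import *
st();row(.485,-.0873,.033,-7.8)"
```

```text
t 19.82 p [ 0.4848 -0.0884  0.0459] yawy -7.8 F [-0.  -1.  -2.8] T [ 0.01 -0.06 -0.03] op 0.391 g 60.4 q6 -0.29
row [ 1.1  0.  12.9] [0. 0. 0.] q6~ -0.04
```

>>> carry_out(deltas="0.6 0 4 0 0 0 1;0.6 0 8 0 0 0 1;0.6 0 11 0 0 0 1;0.6 0 14 0 0 0 1;0.6 0 15 0 0 0 1;0.6 0 15 0 0 0 1")

```text
time_s: 20.58
eef_pos: [0.4849, -0.0879, 0.0325]
eef_rot: [0.0, 0.753, 0.658, -0.0]
wrist_force: [-5.7, 1.7, 15.1]
opening: 0.392
grasp_force: 62.6
```

```bash
python3 -c "
from h import *
st()"
```

```text
t 20.57 p [ 0.4849 -0.0879  0.0325] yawy -7.77 F [-5.7  1.7 15.1] T [0.45 1.1  0.02] op 0.392 g 62.6 q6 -0.28
```

>>> carry_out(deltas="0 0 2 0 0 0 1;0 0 2 0 0 0 1;0 0 0 0 0 0 0.3;0 0 0 0 0 0 0.2;0 0 0 0 0 0 0.2;0 0 -50 0 0 0 0.2;0 0 -110 0 0 0 0.2;0 0 -165 0 0 0 0.2;0 0 -165 0 0 0 0.2")

```text
time_s: 21.7
eef_pos: [0.4879, -0.0891, 0.2009]
eef_rot: [0.004, 0.753, 0.657, 0.002]
wrist_force: [0.0, 0.0, -0.5]
opening: 0.798
grasp_force: 0.0
```

```bash
python3 -c "
from h import *
st();row(.478,.22,.2,-13.1)"
```

```text
t 21.7 p [ 0.4879 -0.0891  0.2009] yawy -7.79 F [ 0.   0.  -0.5] T [-0.01  0.05 -0.02] op 0.798 g 0.0 q6 -0.28
row [304.9 -51.7  -0.4] [0.009 0.002 0.093] q6~ 0.66
```

>>> carry_out(deltas="305 -52 0 0.009 0.002 0.093 0.2;305 -52 0 0.009 0.002 0.093 0.2;305 -52 0 0.009 0.002 0.093 0.2;305 -52 0 0.009 0.002 0.093 0.2;305 -52 0 0.009 0.002 0.093 0.2;305 -52 0 0.009 0.002 0.093 0.2;305 -52 0 0.009 0.002 0.093 0.2;305 -52 0 0.009 0.002 0.093 0.2")

```text
time_s: 22.7
eef_pos: [0.4746, 0.2201, 0.1953]
eef_rot: [-0.004, 0.784, 0.621, -0.003]
wrist_force: [0.1, 0.9, -0.5]
opening: 0.799
grasp_force: 0.0
```

```bash
python3 -c "
from h import *
st();im,K,E=snap('wrist','w7');orange(im,K,E);row(.478,.263,0,-13.1)"
```

```text
t 22.7 p [0.4746 0.2201 0.1953] yawy -13.23 F [ 0.1  0.9 -0.5] T [ 0.03 -0.02 -0.01] op 0.799 g 0.0 q6 0.43
or [0, 101, 8, 10, 48] ctr [225.5 355.3] size [12.1  5.7] ang 23.3
or [243, 124, 18, 23, 362] ctr [478.4 263.1] size [23.9 18.9] ang 76.9
or [293, 246, 22, 52, 557] ctr [503.3  75.3] size [78.3 27. ] ang 79.4
row [ 42.3  -4.9 195.7] [-0.009 -0.001 -0.003] q6~ 0.73
```

>>> carry_out(deltas="42 -5 20 -0.009 -0.001 -0.003 0.2;42 -5 60 -0.009 -0.001 -0.003 0.2;42 -5 110 -0.009 -0.001 -0.003 0.2;42 -5 155 -0.009 -0.001 -0.003 0.2;42 -5 185 -0.009 -0.001 -0.003 0.2;42 -5 195 -0.009 -0.001 -0.003 0.2;42 -5 195 -0.009 -0.001 -0.003 0.2;42 -5 195 -0.009 -0.001 -0.003 1;42 -5 195 -0.009 -0.001 -0.003 1;42 -5 195 -0.009 -0.001 -0.003 1;42 -5 195 -0.009 -0.001 -0.003 1;42 -5 195 -0.009 -0.001 -0.003 1")

```text
time_s: 24.25
eef_pos: [0.4792, 0.2646, 0.0028]
eef_rot: [0.001, 0.782, 0.623, 0.002]
wrist_force: [0.3, -0.5, 7.2]
opening: 0.389
grasp_force: 60.7
```

```bash
python3 -c "
from h import *
st()"
```

```text
t 24.25 p [0.4792 0.2646 0.0028] yawy -12.94 F [ 0.3 -0.5  7.2] T [-0.14  0.12  0.03] op 0.389 g 60.7 q6 0.51
```

>>> carry_out(deltas="0 0 -30 0 0 0 1;0 0 -80 0 0 0 1;0 0 -140 0 0 0 1;0 0 -140 0 0 0 1;0 0 -140 0 0 0 1")

```text
time_s: 24.88
eef_pos: [0.477, 0.264, 0.1406]
eef_rot: [-0.0, 0.782, 0.623, -0.0]
wrist_force: [-1.4, -0.2, -2.5]
opening: 0.392
grasp_force: 60.4
```

```bash
python3 -c "
from h import *
st();row(.4937,-.0245,.09,-7.8)"
```

```text
t 24.88 p [0.477  0.264  0.1406] yawy -12.94 F [-1.4 -0.2 -2.5] T [-0.06  0.03 -0.03] op 0.392 g 60.4 q6 0.51
row [-277.4   81.    50.5] [-0.001 -0.    -0.09 ] q6~ 0.09
```

>>> carry_out(deltas="-277 81 0 0 0 -0.09 1;-277 81 0 0 0 -0.09 1;-277 81 0 0 0 -0.09 1;-277 81 0 0 0 -0.09 1;-277 81 0 0 0 -0.09 1;-277 81 0 0 0 -0.09 1;-277 81 30 0 0 -0.09 1;-277 81 50 0 0 -0.09 1;-277 81 64 0 0 -0.09 1;-277 81 64 0 0 -0.09 1;-277 81 64 0 0 -0.09 1")

```text
time_s: 26.25
eef_pos: [0.4949, -0.0237, 0.0774]
eef_rot: [0.0, 0.753, 0.658, 0.0]
wrist_force: [0.1, 0.1, -1.6]
opening: 0.391
grasp_force: 60.2
```

```bash
python3 -c "
from h import *
st();row(.4937,-.0242,.033,-7.8)
im,K,E=snap('wrist','w8')
h=cv2.cvtColor(im,cv2.COLOR_BGR2HSV);m=cv2.inRange(h,(5,150,120),(22,255,255));n,l,s,c=cv2.connectedComponentsWithStats(m)
for i in range(1,n):
  if s[i,4]>300 and s[i,1]>200:print(s[i],ray(K,E,c[i],sensors.get_obs()['eef_pos'][2]+.0672).round(4))
"
```

```text
t 26.25 p [ 0.4949 -0.0237  0.0774] yawy -7.77 F [ 0.1  0.1 -1.6] T [ 0.    0.   -0.01] op 0.391 g 60.2 q6 -0.15
row [-0.7 -1.2 44.4] [ 0.001 -0.     0.001] q6~ 0.09
[ 236  259   40   44 1479] [[ 0.4943 -0.0238  0.145 ]]
[241 314  27  18 377] [[ 0.4901 -0.05    0.145 ]]
```

>>> carry_out(deltas="-1 -1 0 0 0 0 1;-1 -1 10 0 0 0 1;-1 -1 20 0 0 0 1;-1 -1 25 0 0 0 1;-1 -1 29 0 0 0 1;-1 -1 33 0 0 0 1;-1 -1 37 0 0 0 1;-1 -1 41 0 0 0 1;-1 -1 44 0 0 0 1;-1 -1 46 0 0 0 1;-1 -1 47 0 0 0 1;-1 -1 47 0 0 0 1")

```text
time_s: 27.8
eef_pos: [0.4935, -0.0248, 0.0327]
eef_rot: [-0.0, 0.753, 0.658, -0.0]
wrist_force: [-12.9, 2.4, 27.6]
opening: 0.39
grasp_force: 64.4
```

```bash
python3 -c "
from h import *
st()"
```

```text
t 27.8 p [ 0.4935 -0.0248  0.0327] yawy -7.76 F [-12.9   2.4  27.6] T [ 0.51  2.34 -0.07] op 0.39 g 64.4 q6 -0.16
```

>>> carry_out(deltas="0 0 -1 0 0 0 0.3;0 0 -1 0 0 0 0.2;0 0 -1 0 0 0 0.2;0 0 -50 0 0 0 0.2;0 0 -110 0 0 0 0.2;0 0 -165 0 0 0 0.2;0 0 -165 0 0 0 0.2")

```text
time_s: 28.68
eef_pos: [0.4968, -0.0258, 0.2]
eef_rot: [0.004, 0.753, 0.657, 0.003]
wrist_force: [0.5, -0.9, -1.0]
opening: 0.8
grasp_force: 0.0
```

```bash
python3 - <<'E'
from h import *
st();im,K,E=snap("top","t2")
cv2.imwrite("pics/t2b.png",cv2.resize(im[130:384,0:340],None,fx=2.35,fy=2.35,interpolation=cv2.INTER_CUBIC))
E
```

```text
t 28.68 p [ 0.4968 -0.0258  0.2   ] yawy -7.78 F [ 0.5 -0.9 -1. ] T [ 0.01 -0.02  0.03] op 0.8 g 0.0 q6 -0.16
```

View pics/t2b.png

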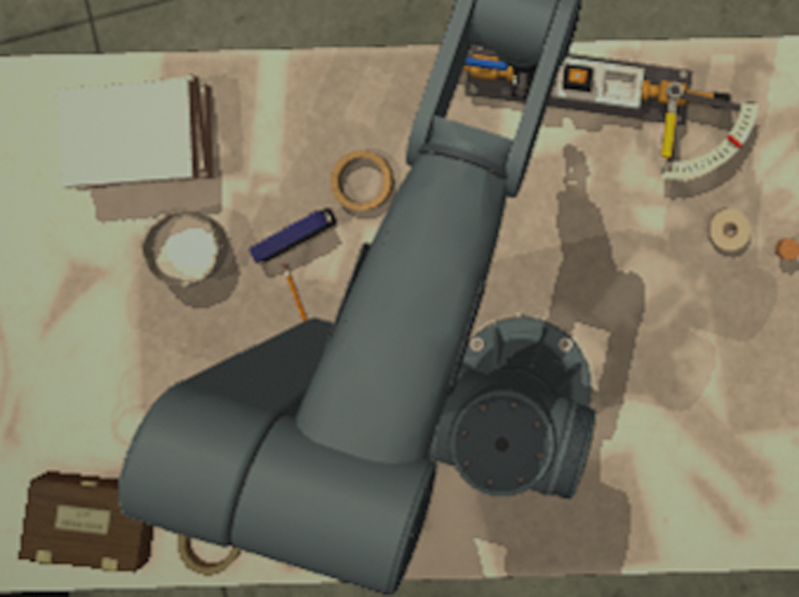

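No third cartridge is on the bench: the lever is shut, one cartridge's orange top shows in socket 2, and the arm hides the other. Next I'll close the bleed valve.

```bash
python3 -c "
from h import *
row(.506,.0597,.15,-7.8);row(.506,.0597,.034,-7.8)"
```

```text
row [85.7 -0.7 47. ] [0.005 0.    0.   ] q6~ 0.25
row [ 85.7  -1.3 163. ] [0.005 0.    0.   ] q6~ 0.25
```

>>> carry_out(deltas="86 -1 0 0 0 0 0.4;86 -1 0 0 0 0 0.4;86 -1 30 0 0 0 0.4;86 -1 50 0 0 0 0.4;86 -1 50 0 0 0 0.4;86 -1 50 0 0 0 0.4")

```text
time_s: 29.48
eef_pos: [0.5039, 0.0604, 0.1447]
eef_rot: [-0.0, 0.754, 0.657, -0.0]
wrist_force: [0.3, 0.0, -0.6]
opening: 0.597
grasp_force: 0.0
```

```bash
python3 -c "
from h import *
st();row(.506,.0597,.034,-7.8)
im,K,E=snap('wrist','w9')
h=cv2.cvtColor(im,cv2.COLOR_BGR2HSV);m=cv2.inRange(h,(100,120,60),(130,255,255));n,l,s,c=cv2.connectedComponentsWithStats(m)
for i in range(1,n):
  if s[i,4]>60:
    p=ray(K,E,np.argwhere(l==i)[:,::-1],.092)[:,:2]*1000;print(cv2.minAreaRect(p.astype(np.float32)))
"
```

```text
t 29.48 p [0.5039 0.0604 0.1447] yawy -7.8 F [ 0.3  0.  -0.6] T [-0.03 -0.01 -0.  ] op 0.597 g 0.0 q6 0.02
row [ -0.5   2.3 110.7] [-0.001 -0.    -0.   ] q6~ 0.25
((505.98406982421875, 61.65363311767578), (78.50971984863281, 10.275628089904785), 82.84101104736328)
```

>>> carry_out(deltas="0 2.2 50 0 0 0 0.4;0 2.2 90 0 0 0 0.4;0 2.2 104 0 0 0 0.4;0 2.2 110 0 0 0 0.4;0 2.2 110 0 0 0 0.4;0 2.2 110 0 0 0 1;0 2.2 110 0 0 0 1;0 2.2 110 0 0 0 1;0 2.2 110 0 0 0 1;0 2.2 110 0 0 0 1")

```text
time_s: 30.78
eef_pos: [0.5062, 0.0603, 0.0361]
eef_rot: [-0.0, 0.753, 0.658, 0.0]
wrist_force: [-4.2, -0.3, 8.6]
opening: 0.125
grasp_force: 59.1
```

```bash
python3 -c "
from h import *
st()"
```

```text
t 30.77 p [0.5062 0.0603 0.0361] yawy -7.78 F [-4.2 -0.3  8.6] T [ 0.04  0.7  -0.07] op 0.125 g 59.1 q6 0.02
```

>>> carry_out(deltas="0 0 0 0 0 0.16 1;0 0 0 0 0 0.32 1;0 0 0 0 0 0.48 1;0 0 0 0 0 0.64 1;0 0 0 0 0 0.8 1;0 0 0 0 0 0.96 1;0 0 0 0 0 1.12 1;0 0 0 0 0 1.28 1;0 0 0 0 0 1.44 1;0 0 0 0 0 1.56 1;0 0 0 0 0 1.63 1;0 0 0 0 0 1.63 1")

```text
time_s: 32.28
eef_pos: [0.507, 0.0593, 0.0362]
eef_rot: [0.001, 0.995, -0.096, 0.001]
wrist_force: [-1.1, -4.1, 5.9]
opening: 0.127
grasp_force: 64.3
```

```bash
python3 -c "
from h import *
st()"
```

```text
t 32.27 p [0.507  0.0593 0.0362] yawy -101.05 F [-1.1 -4.1  5.9] T [-0.61  0.3   1.16] op 0.127 g 64.3 q6 1.65
```

>>> carry_out(deltas="0 0 0 0 0 0 0.4;0 0 0 0 0 0 0.4;0 0 0 0 0 0 0.4;0 0 -40 0 0 -0.05 0.4;0 0 -100 0 0 -0.05 0.4;0 0 -120 0 0 -0.05 0.4;0 0 -120 0 0 -0.05 0.4;0 0 -120 0 0 -0.05 0.4")

```text
time_s: 33.28
eef_pos: [0.5052, 0.0604, 0.1535]
eef_rot: [-0.0, 0.997, -0.073, -0.001]
wrist_force: [-0.3, 0.2, 0.0]
opening: 0.604
grasp_force: 0.0
```

```bash
python3 -c "
from h import *
st();row(.41,-.25,.16,-98)
im,K,E=snap('wrist','w10')
h=cv2.cvtColor(im,cv2.COLOR_BGR2HSV);m=cv2.inRange(h,(100,120,60),(130,255,255));n,l,s,c=cv2.connectedComponentsWithStats(m)
for i in range(1,n):
  if s[i,4]>60:
    p=ray(K,E,np.argwhere(l==i)[:,::-1],.092)[:,:2]*1000;print(cv2.minAreaRect(p.astype(np.float32)))
"
```

```text
t 33.27 p [0.5052 0.0604 0.1535] yawy -98.32 F [-0.3  0.2  0. ] T [-0.01  0.02  0.05] op 0.604 g 0.0 q6 1.6
row [-49.3 320.9  -6.5] [-0.     0.002 -0.006] q6~ 1.16
((507.9481506347656, 58.662353515625), (11.230051040649414, 78.6694564819336), 82.21324920654297)
```

>>> carry_out(deltas="-49 321 -7 0 0 0 0.4;-49 321 -7 0 0 0 0.4;-49 321 -7 0 0 0 0.4;-49 321 -7 0 0 0 0.4;-49 321 -7 0 0 0 0.4;-49 321 -7 0 0 0 0.4;-49 321 -7 0 0 0 0.4;-49 321 -7 0 0 0 0.4;-49 321 -7 0 0 0 0.4")

```text
time_s: 34.45
eef_pos: [0.4117, -0.2487, 0.1616]
eef_rot: [-0.001, 0.997, -0.071, -0.0]
wrist_force: [0.0, -0.1, 0.2]
opening: 0.6
grasp_force: 0.0
```

```bash
cat >> h.py <<'E'
def lev(name):
    im,K,E=snap("wrist",name);h=cv2.cvtColor(im,cv2.COLOR_BGR2HSV);ax=np.array([464.3,-238.4])
    for nm,m,z in(("tab",cv2.inRange(h,(0,150,70),(6,255,255))|cv2.inRange(h,(172,150,70),(180,255,255)),.058),("lever",cv2.inRange(h,(24,150,110),(34,255,255)),.086)):
        n,l,s,c=cv2.connectedComponentsWithStats(m)
        for i in range(1,n):
            if s[i,4]<25: continue
            p=ray(K,E,np.argwhere(l==i)[:,::-1],z)[:,:2]*1000;r=cv2.minAreaRect(p.astype(np.float32));d=p.mean(0)-ax
            print(nm,s[i].tolist(),np.round(p.mean(0),1),"size",np.round(r[1],1),"edge ang",round(r[2],1),"r",np.hypot(*d).round(1),"ang",(np.degrees(np.arctan2(d[1],d[0]))%360).round(2))
E
python3 -c "
from h import *
st();lev('w11');row(.3943,-.228,.0305,-98.1)"
```

```text
t 34.45 p [ 0.4117 -0.2487  0.1616] yawy -98.18 F [ 0.  -0.1  0.2] T [-0.   -0.05  0.03] op 0.6 g 0.0 q6 0.92
tab [324, 180, 21, 16, 141] [ 388.6 -332.5] size [25.2  7. ] edge ang 50.2 r 120.8 ang 231.18
lever [230, 171, 15, 63, 771] [ 397.8 -228.9] size [12.6 66.4] edge ang 82.7 r 67.2 ang 171.85
row [-20.3 -18.2 131.3] [-0.001 -0.    -0.002] q6~ 1.19
```

>>> carry_out(deltas="-20 -18 60 0 0 0 0.4;-20 -18 100 0 0 0 0.4;-20 -18 120 0 0 0 0.4;-20 -18 131 0 0 0 0.4;-20 -18 131 0 0 0 0.4;-20 -18 131 0 0 0 1;-20 -18 131 0 0 0 1;-20 -18 131 0 0 0 1;-20 -18 131 0 0 0 1;-20 -18 131 0 0 0 1")

```text
time_s: 35.75
eef_pos: [0.3949, -0.2295, 0.032]
eef_rot: [-0.0, 0.997, -0.072, 0.001]
wrist_force: [0.3, 4.8, 6.2]
opening: 0.17
grasp_force: 58.2
```

```bash
python3 -c "
from h import *
st()"
```

```text
t 35.75 p [ 0.3949 -0.2295  0.032 ] yawy -98.26 F [0.3 4.8 6.2] T [ 0.75 -0.01  0.5 ] op 0.17 g 58.2 q6 0.93
```

>>> carry_out(deltas="0.6 9.1 0 0 0 -0.13 1;2.4 18 0 0 0 -0.26 1;5.3 26.6 0 0 0 -0.39 1;9.3 34.8 0 0 0 -0.52 1;14.3 42.4 0 0 0 -0.65 1;20.2 49.2 0 0 0 -0.78 1;27 55.3 0 0 0 -0.91 1;31 58.1 0 0 0 -0.98 1;34 60 0 0 0 -1.03 1;34 60 0 0 0 -1.03 1;34 60 0 0 0 -1.03 1")

```text
time_s: 37.12
eef_pos: [0.4213, -0.2933, 0.0321]
eef_rot: [0.001, 0.904, 0.428, 0.002]
wrist_force: [7.2, 5.4, 3.1]
opening: 0.168
grasp_force: 58.4
```

```bash
python3 -c "
from h import *
st();o=sensors.get_obs();d=o['eef_pos'][:2]-[.4643,-.2384];print(np.hypot(*d),np.degrees(np.arctan2(d[1],d[0]))%360)"
```

```text
t 37.12 p [ 0.4213 -0.2933  0.0321] yawy -39.32 F [7.2 5.4 3.1] T [ 1.   -1.    0.09] op 0.168 g 58.4 q6 -0.16
0.06976641854167087 231.9079495916782
```

>>> carry_out(deltas="0 0 0 0 0 0 0.5;0 0 0 0 0 0 0.4;0 0 0 0 0 0 0.4;0 0 -40 0 0 0 0.4;0 0 -90 0 0 0 0.4;-20 0 -125 0 0 0 0.4;-30 0 -125 0 0 0 0.4;-30 0 -125 0 0 0 0.4;-30 0 -125 0 0 0 0.4")

```text
time_s: 38.25
eef_pos: [0.3994, -0.3161, 0.1542]
eef_rot: [-0.002, 0.904, 0.428, -0.0]
wrist_force: [0.4, 0.2, 0.8]
opening: 0.6
grasp_force: 0.0
```

```bash
python3 - <<'E'
from h import *
st();lev('w12')
im,K,E=load('w12');ax=np.array([.4643,-.2384,.05]);print(proj(K,E,ax+[0,0,.036]))
c=im[60:300,130:390];cv2.imwrite("pics/w12b.png",cv2.resize(c,None,fx=2.5,fy=2.5,interpolation=cv2.INTER_CUBIC))
E
```

```text
t 38.25 p [ 0.3994 -0.3161  0.1542] yawy -39.32 F [0.4 0.2 0.8] T [ 0.02 -0.01  0.  ] op 0.6 g 0.0 q6 -0.22
tab [255, 192, 6, 17, 102] [ 386.6 -334.7] size [18.4  5.4] edge ang 50.8 r 123.8 ang 231.1
lever [252, 117, 14, 72, 943] [ 422.4 -291.6] size [65.3 12.2] edge ang 51.4 r 67.7 ang 231.77
[[257.14482551  72.72087702]]
```

View pics/w12b.png

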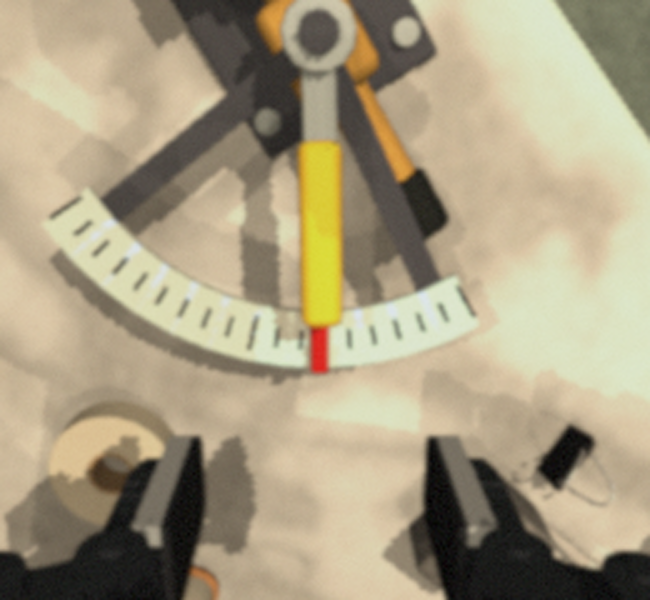

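The lever now covers the tab's inner end, with its line at column ~321 and the tab at ~319. I'll measure the remaining difference at sub-pixel level.

```bash
cat >> h.py <<'E'
def fine(name):
    im,K,E=load(name);f=im.astype(np.float32);ax=np.array([464.3,-238.4])
    yel=np.clip((f[...,1]-f[...,0])/120,0,1)*(f[...,1]>90);red=np.clip((f[...,2]-f[...,1]-30)/120,0,1)
    def line(w,c0,z):
        P=[]
        for v in c0:
            s=w[v,235:280]
            if s.sum()>2: P.append(ray(K,E,((np.arange(235,280)*s).sum()/s.sum(),v),z)[0,:2]*1000)
        return np.array(P)
    L=line(yel,range(122,184),.086);T=line(red,range(194,207),.058)
    k=np.linalg.svd(L-L.mean(0))[2][0];k*=-np.sign(k[0]);n=np.array([-k[1],k[0]])
    tm=T.mean(0);e=(tm-L.mean(0))@n
    print("lever dir",(np.degrees(np.arctan2(k[1],k[0]))%360).round(2),"axis off line mm",((ax-L.mean(0))@n).round(2),"tab off lever line mm",e.round(2),"at",((tm-ax)@k).round(1))
E
python3 -c "
from h import *
fine('w12')"
```

```text
lever dir 232.41 axis off line mm 1.85 tab off lever line mm -1.19 at 123.7
```

```bash
sed -i 's#(f\[...,1\]-f\[...,0\])/120#(f[...,1]-f[...,0]-70)/80#; s#range(122,184)#range(138,186)#' h.py; python3 -c "
from h import *
fine('w12')"
```

```text
lever dir 231.79 axis off line mm 0.19 tab off lever line mm -1.53 at 123.8
```

```bash
python3 -c "
from h import *
st();row(.4205,-.2927,.032,-40)"
```

```text
t 38.3 p [ 0.3996 -0.3161  0.1544] yawy -39.3 F [ 0.1  0.  -0.8] T [-0.05 -0.04  0.03] op 0.602 g 0.0 q6 -0.22
row [ 31.2   1.7 122.4] [-0.003 -0.001  0.012] q6~ 0.09
```

>>> carry_out(deltas="31 1.7 40 0 0 0.012 0.4;31 1.7 80 0 0 0.012 0.4;31 1.7 110 0 0 0.012 0.4;31 1.7 122 0 0 0.012 0.4;31 1.7 122 0 0 0.012 0.4;31 1.7 122 0 0 0.012 0.4;31 1.7 122 0 0 0.012 0.4")

```text
time_s: 39.17
eef_pos: [0.4218, -0.295, 0.0352]
eef_rot: [0.001, 0.906, 0.423, 0.001]
wrist_force: [0.6, -0.2, 0.5]
opening: 0.594
grasp_force: 0.0
```

```bash
python3 -c "
from h import *
st();row(.4205,-.2927,.032,-40)"
```

```text
t 39.17 p [ 0.4218 -0.295   0.0352] yawy -39.99 F [ 0.6 -0.2  0.5] T [-0.03 -0.04  0.02] op 0.594 g 0.0 q6 -0.14
row [ 0.9 -2.5  3.2] [ 0.002 -0.     0.   ] q6~ 0.09
```

>>> carry_out(deltas="0 -2.5 3 0 0 0 0.4;0 -2.5 3 0 0 0 0.4;0 -2.5 3 0 0 0 0.4;0 -2.5 3 0 0 0 0.4")

```text
time_s: 39.67
eef_pos: [0.4192, -0.2926, 0.0309]
eef_rot: [-0.0, 0.906, 0.423, 0.0]
wrist_force: [0.6, 0.4, 0.5]
opening: 0.6
grasp_force: 0.0
```

```bash
python3 -c "
from h import *
st();row(.4205,-.2927,.032,-40)"
```

```text
t 39.67 p [ 0.4192 -0.2926  0.0309] yawy -39.99 F [0.6 0.4 0.5] T [ 0.02 -0.04 -0.01] op 0.6 g 0.0 q6 -0.14
row [ 0.8  1.1 -1.1] [-0. -0.  0.] q6~ 0.09
```

>>> carry_out(deltas="0 0 0 0 0 0 1;0 0 0 0 0 0 1;0 0 0 0 0 0 1;0 0 0 0 0 0 1;0 0 0 0 0 0 1;0 0 0 0 0 0 1")

```text
time_s: 40.42
eef_pos: [0.4193, -0.2929, 0.0311]
eef_rot: [0.0, 0.906, 0.423, 0.0]
wrist_force: [-0.9, -0.9, 3.1]
opening: 0.174
grasp_force: 59.6
```

```bash
python3 -c "
from h import *
st();row(.4205,-.2927,.032,-40)"
```

```text
t 40.42 p [ 0.4193 -0.2929  0.0311] yawy -39.99 F [-0.9 -0.9  3.1] T [-0.21  0.06  0.06] op 0.174 g 59.6 q6 -0.14
row [ 0.9  0.8 -0.9] [ 0.001 -0.     0.   ] q6~ 0.09
```

>>> carry_out(deltas="0 0.8 0 0 0 0 1;0 0.8 0 0 0 0 1;0 0.8 0 0 0 0 1;0 0.8 0 0 0 0 0.5;0 0.8 0 0 0 0 0.4;0 0.8 0 0 0 0 0.4;0 0.8 -40 0 0 0 0.4;0 0.8 -90 0 0 0 0.4;-31 0.8 -123 0 0 0 0.4;-31 0.8 -123 0 0 0 0.4;-31 0.8 -123 0 0 0 0.4;-31 0.8 -123 0 0 0 0.4")

```text
time_s: 41.92
eef_pos: [0.3994, -0.3155, 0.1522]
eef_rot: [-0.002, 0.906, 0.423, -0.0]
wrist_force: [-1.0, 0.4, 0.9]
opening: 0.596
grasp_force: 0.0
```

```bash
python3 -c "
from h import *
st();lev('w13');fine('w13')"
```

```text
t 41.92 p [ 0.3994 -0.3155  0.1522] yawy -39.97 F [-1.   0.4  0.9] T [ 0.01  0.04 -0.02] op 0.596 g 0.0 q6 -0.21
tab [255, 193, 7, 17, 117] [ 386.5 -334.6] size [18.3  6.5] edge ang 50.2 r 123.7 ang 231.03
lever [250, 118, 15, 73, 962] [ 420.8 -291.3] size [65.9 12.9] edge ang 50.7 r 68.5 ang 230.56
lever dir 230.58 axis off line mm 0.25 tab off lever line mm 1.17 at 122.6
```

>>> carry_out(deltas="31 0.8 40 0 0 -0.009 0.4;31 0.8 80 0 0 -0.009 0.4;31 0.8 110 0 0 -0.009 0.4;31 0.8 123 0 0 -0.009 0.4;31 0.8 123 0 0 -0.009 0.4;31 0.8 123 0 0 -0.009 0.4;31 0.8 123 0 0 -0.009 1;31 0.8 123 0 0 -0.009 1;31 0.8 123 0 0 -0.009 1;31 0.8 123 0 0 -0.009 1;31 0.8 123 0 0 -0.009 1;31 0.8 123 0 0 -0.009 1")

```text
time_s: 43.48
eef_pos: [0.4205, -0.2939, 0.0319]
eef_rot: [0.0, 0.904, 0.427, 0.0]
wrist_force: [-1.8, 1.3, 6.5]
opening: 0.175
grasp_force: 58.5
```

```bash
python3 -c "
from h import *
st();o=sensors.get_obs();d=o['eef_pos'][:2]-[.4643,-.2384];print(np.hypot(*d),np.degrees(np.arctan2(d[1],d[0]))%360)"
```

```text
t 43.48 p [ 0.4205 -0.2939  0.0319] yawy -39.42 F [-1.8  1.3  6.5] T [0.28 0.43 0.36] op 0.175 g 58.5 q6 -0.15
0.07072874553782219 231.71334300156508
```

>>> carry_out(deltas="0 0 0 0 0 0 0.5;0 0 0 0 0 0 0.4;0 0 0 0 0 0 0.4;0 0 -40 0 0 0 0.4;0 0 -90 0 0 0 0.4;-31 0 -123 0 0 0 0.4;-31 0 -123 0 0 0 0.4;-31 0 -123 0 0 0 0.4;-31 0 -123 0 0 0 0.4")

```text
time_s: 44.6
eef_pos: [0.4002, -0.3162, 0.1522]
eef_rot: [-0.002, 0.904, 0.427, -0.0]
wrist_force: [-0.1, 0.4, 0.2]
opening: 0.6
grasp_force: 0.0
```

```bash
python3 -c "
from h import *
st();lev('w14');fine('w14')"
```

```text
t 44.6 p [ 0.4002 -0.3162  0.1522] yawy -39.46 F [-0.1  0.4  0.2] T [-0.01  0.08  0.01] op 0.6 g 0.0 q6 -0.21
tab [254, 193, 7, 17, 102] [ 386.3 -334.5] size [18.3  6.5] edge ang 50.7 r 123.8 ang 230.92
lever [251, 118, 15, 73, 956] [ 422.2 -291.7] size [66.1 12.6] edge ang 53.0 r 67.9 ang 231.7
lever dir 231.68 axis off line mm 0.12 tab off lever line mm -1.34 at 122.6
```

>>> carry_out(deltas="31 -0.5 40 0 0 0.007 0.4;31 -0.5 80 0 0 0.007 0.4;31 -0.5 110 0 0 0.007 0.4;31 -0.5 123 0 0 0.007 0.4;31 -0.5 123 0 0 0.007 0.4;31 -0.5 123 0 0 0.007 0.4;31 -0.5 123 0 0 0.007 1;31 -0.5 123 0 0 0.007 1;31 -0.5 123 0 0 0.007 1;31 -0.5 123 0 0 0.007 1;31 -0.5 123 0 0 0.007 1;31 -0.5 123 0 0 0.007 1")

```text
time_s: 46.15
eef_pos: [0.4203, -0.2937, 0.0319]
eef_rot: [0.0, 0.906, 0.424, 0.0]
wrist_force: [-1.5, 0.6, 5.8]
opening: 0.172
grasp_force: 58.4
```

>>> carry_out(deltas="0 0 0 0 0 0 0.5;0 0 0 0 0 0 0.4;0 0 0 0 0 0 0.4;0 0 -40 0 0 0 0.4;0 0 -90 0 0 0 0.4;-31 0 -123 0 0 0 0.4;-31 0 -123 0 0 0 0.4;-31 0 -123 0 0 0 0.4;-31 0 -123 0 0 0 0.4")

```text
time_s: 47.28
eef_pos: [0.3996, -0.3158, 0.1522]
eef_rot: [-0.002, 0.906, 0.424, -0.0]
wrist_force: [0.4, 0.3, 1.5]
opening: 0.605
grasp_force: 0.0
```

```bash
python3 -c "
from h import *
st();lev('w15');fine('w15')"
```

```text
t 47.27 p [ 0.3996 -0.3158  0.1522] yawy -39.86 F [0.4 0.3 1.5] T [ 0.03 -0.04  0.  ] op 0.605 g 0.0 q6 -0.21
tab [255, 193, 7, 17, 103] [ 386.3 -334.6] size [18.3  6.5] edge ang 50.3 r 123.9 ang 230.99
lever [251, 118, 15, 73, 968] [ 421.9 -291.7] size [65.9 12.8] edge ang 50.9 r 68.1 ang 231.48
lever dir 231.45 axis off line mm 0.21 tab off lever line mm -0.78 at 122.6
```

>>> carry_out(deltas="31 -0.6 40 0 0 0.006 0.4;31 -0.6 80 0 0 0.006 0.4;31 -0.6 110 0 0 0.006 0.4;31 -0.6 123 0 0 0.006 0.4;31 -0.6 123 0 0 0.006 0.4;31 -0.6 123 0 0 0.006 0.4;31 -0.6 123 0 0 0.006 1;31 -0.6 123 0 0 0.006 1;31 -0.6 123 0 0 0.006 1;31 -0.6 123 0 0 0.006 1;31 -0.6 123 0 0 0.006 1;31 -0.6 123 0 0 0.006 1")

```text
time_s: 48.82
eef_pos: [0.4198, -0.2934, 0.0319]
eef_rot: [0.0, 0.907, 0.421, 0.0]
wrist_force: [-2.3, 0.7, 4.8]
opening: 0.173
grasp_force: 58.5
```

>>> carry_out(deltas="0 0 0 0 0 0 0.5;0 0 0 0 0 0 0.4;0 0 0 0 0 0 0.4;0 0 -40 0 0 0 0.4;0 0 -90 0 0 0 0.4;-31 0 -123 0 0 0 0.4;-31 0 -123 0 0 0 0.4;-31 0 -123 0 0 0 0.4;-31 0 -123 0 0 0 0.4")

```text
time_s: 49.95
eef_pos: [0.399, -0.3153, 0.1522]
eef_rot: [-0.002, 0.907, 0.421, -0.0]
wrist_force: [0.1, 0.3, -0.6]
opening: 0.6
grasp_force: 0.0
```

```bash
python3 -c "
from h import *
st();lev('w16');fine('w16')"
```

```text
t 49.95 p [ 0.399  -0.3153  0.1522] yawy -40.19 F [ 0.1  0.3 -0.6] T [-0.08 -0.04  0.  ] op 0.6 g 0.0 q6 -0.2
tab [256, 193, 6, 17, 102] [ 386.4 -334.7] size [18.3  5.4] edge ang 50.0 r 123.8 ang 231.04
lever [251, 118, 15, 73, 958] [ 421.4 -291.5] size [65.9 12.8] edge ang 50.5 r 68.3 ang 231.06
lever dir 230.96 axis off line mm 0.1 tab off lever line mm 0.18 at 122.6
```

```bash
python3 -c "
from bench import ctrl
print(ctrl.hand_in())"
```

```text
the job is handed in; nothing more can be done
None
```

The job is handed in at about 50 s on the clock: air shut, bleed opened, both cartridges on the bench pushed home in sockets 1 and 2, bleed closed, and the supply lever measured within about 0.1° of the red tab. I saw no third cartridge, and the result of the judging was not shown.

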